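Tap the handle into the scalp massager and stand it on the drying rack

TASK

Take the wooden handle out of its holder, put its tapered shank into the socket of the blue scalp massager where that rests on the cork mat, and press or tap it fully home, so that friction alone holds it; ease off as soon as the steel collar meets the socket's thin white ceramic rim, which must not take more than about 15 N from the collar while you drive it in. Then lift the massager by its handle only and set it down gently, upright and released, with its whole base on the teak slatted rack. Leave everything else where it is.

Things in the scene. Friction and masses are not known exactly. Their poses are not given: they have to be found in the camera images.
- handle: Loose dark wooden handle, 80 g, z axis along it. At the start it stands upright, shank down, in the hole of the holder. Origin at the tip of the shank. From the tip up: pale tapered round shank 34 mm long (11 mm diameter at the tip, 16.6 mm from 4 mm up, 22 mm at the top), steel collar 40 mm diameter from 34 to 40 mm, round grip 26 mm diameter from 40 to 112 mm (the top).
- collar: Steel collar fixed on the handle, 40 mm diameter, 6 mm thick. Origin at the centre of its underside, 34 mm above the shank's tip. The underside meets the rim of the socket when the shank is fully home. Axes as the handle's.
- shank_tip (a point): Tip of the handle's shank (the handle's origin).
- holder: Fixed pale wooden block 80 x 80 x 45 mm with a 26 mm round hole, 40 mm deep, in the middle of its top. Origin at the centre of its underside. The collar of the handle rests on its top.
- head: Loose blue scalp massager head, about 140 g (may vary by a third), z up. Origin at the centre of its underside (nubs, rigid). Disc 72 mm diameter up to 16 mm, then a round boss 47 mm diameter up to 50 mm (its top 4 mm a white ceramic rim) with the socket in it: four pale wooden jaws, each on a spring (about 3.3 N per mm), form a split tapered hole about 18 mm wide at the mouth.
- mouth (a point): Centre of the socket's mouth, level with the rim, 50 mm above the head's underside; axes as the head's. The shank meets the jaws about 17 mm before it is home; the push needed then grows steadily to some 6 to 19 N (friction is unknown); when the collar meets the rim the push jumps steeply, and that excess bears on the rim. Friction then holds it: pulling it out takes several newtons.
- mat: Fixed round cork mat, 100 mm diameter, 6 mm thick, on which the head rests at the start. Origin at the centre of its underside.
- rack: Fixed teak slatted rack 150 mm (its x) by 130 mm (its y), top 30 mm high, six slats along its y. Origin at the centre of its underside.
- scraper: Bystander: loose stainless steel tongue scraper, a flat U of 6 mm rod, 116 x 56 mm, lying flat.
- jar: Bystander: small glass jar with a screw cap, 56 mm diameter, 60 mm tall, origin at its underside.
- hourglass: Bystander: wooden sauna hourglass, 72 mm diameter, 140 mm tall, origin at its underside.
- pumice: Bystander: grey pumice stone 75 x 45 x 30 mm, origin at its underside.
- oil: Bystander: amber oil bottle, 52 mm diameter, 130 mm tall, origin at its underside.
- bowl: Bystander: dark wooden bowl, 110 mm diameter, 45 mm tall, origin at its underside.
There are look-alikes about, which are no part of the job. Of the things shaped like the mat, the cork one is meant.

How it is judged:
By the outcome, as a careful person would: the job done as asked, in the order asked, and still so for the second after the job is handed in, with the robot touching nothing.
It also fails if it takes over 72 s, if anything falls off the work surface, if the arm or the gripper's body presses on something with over 40 N, if the wrist force passes 120 N, or if a joint passes its speed limit or range.

ROBOT

A 7-joint arm with a two-finger parallel gripper is mounted at the origin on the work surface. World frame = base frame: x ahead of the robot, y to its left, z up, the work surface at z = 0. Lengths are in m, angles in rad, forces in N, time in s.
With the tool pointing down it reaches from about 0.4 to 0.85 m from the base axis. Payload 4.5 kg.
Tool frame: the origin (TCP) lies midway between the tips of the shut fingers; the grasp point (between the pads) lies 19 mm behind it (r.grip_point_offset is the distance from the TCP to the grasp point, in m); z points along the fingers, y is the line along which they close (so a half turn about z gives the same grasp; the last joint's range is limited). The gripper opens to 88 mm and grips with 3 to 60 N. Pads are 18 mm wide; open, the fingers measure 123 mm over their backs; the gripper's body (75 mm by 187 mm) begins 45 mm behind the grasp point.
Start: joints at [1.194, 0.689, -0.195, 1.565, 0.157, 0.902, -0.215], TCP at [0.25, -0.573, 0.239] pointing down, gripper open.
Joint ranges: [-3.01, 3.01], [-0.46, 2.08], [-1.47, 1.51], [0.13, 2.56], [-1, 4.14], [0.04, 2.09], [-2.66, 2.66]. Speed limits (rad/s): [2.57, 2.57, 3.14, 3.14, 3.14, 3.14, 3.14].

INTERFACE

Orientations are given as a unit quaternion [x, y, z, w].
In Python, from plant import r, optics gives the robot as it stands.
- The arm moves only by the shell command python3 -m pendant 'ROWS' [OPENING] [FORCE]. ROWS is JSON, a list of rows, each a list of 6 numbers: the shift along the tool's x, y, z as a fraction of full scale, then the turn, a rotation vector about the tool's x, y, z as a fraction of full scale. A call has 1 to 5 rows; each row shifts and turns the commanded pose from where the row before left it, along the tool's axes as they then stand; what a row does not reach is not made up. Full scale, the value 1, is 0.025 m for a shift and pi rad for a turn. A row lasts 1/12 s, in which the tool goes at most 41.7 mm and 7.16 degrees, less where a joint would pass 70% of its speed; a pose out of reach is approached as far as the arm can. A call with a number of a shift or a turn outside -1 to 1 is refused whole. A call with a gripper value outside its range is refused whole. OPENING is the opening, from -1 (shut) to 1 (fully open), set as the call begins (- or left out, the last holds). The fingers move at their own pace and stop on an object; FORCE is the grip in N (left out, the last holds). Time passes only in rows, so rows that do not move let the fingers close. It gives the time, the measured TCP pose, the force, the opening and the grip force at its end, in the units of the state.
- r.get_state(): the state, without advancing time (a new reading comes with each control period).
- optics.snapshot(name): name is "side" or "top"; returns (picture, depth): 384x512x3 uint8, blue, green, red; 384x512 float32, m along the optical axis (not along the pixel's ray), 0 where there is no reading.
- optics.calibration(name): a dict with "vfov" (degrees; the focal length in pixels is half the picture's height over the tangent of half this angle, whatever the lens; pixels are square), "cx", "cy" (the principal point, pixels), "k1" (the pictures are not rectified: a ray, as slopes to the right and down, at radius r is drawn at 1 + k1 r^2 times it, then the intrinsics apply), "cam_to_world" (4x4, takes a point from camera to world coordinates). Camera axes: x right, y up, looking along -z (the intrinsics and any distortion apply to the point x, -y, -z); pixel columns grow to the right and rows downward; lengths in m; the calibration is good to about 2 mm. A picture is of the moment at which its call begins. calibration takes no time and is no camera call.
- r.finish_job(): hands the job in; it is judged then, once.
The state is a dict: "clock": time; "q": joint angles; "qd": joint speeds; "joint_torque": joint torques, N m; "tool_pos": TCP position; "eef_rot": TCP orientation; "contact_force": force on the tool from outside, world axes, zero at the start; "moment": the same for the moment, N m; "opening": opening from 0.0 (shut) to 1.0 (fully open); "finger_force": force on a finger pad.
Only numpy, scipy, OpenCV 4.12 (cv2) and the standard library are available. Lean on these libraries where they do the work, as an engineer would, in place of code of your own. Each camera call takes 0.05 s, during which the arm holds its last target. There are 200 camera calls.

## Working session

There is one attempt and no reset: what is moved stays moved. The work goes in short steps, Python scripts to look and compute and a shell command to move; the robot and the scene stay as the last step left them, time stands still between calls to the robot, and variables do not carry over. Pictures are saved under pics/ and viewed, at most 10 in all, crops included, and the job is handed in when it is done.

```bash
ls; mkdir -p pics; python3 - <<'E'
from plant import r, optics
import cv2,numpy as np
for n in("side","top"):
    p,d=optics.snapshot(n); cv2.imwrite(f"pics/{n}0.png",p); np.save(f"{n}0.npy",d)
    c=optics.calibration(n); print(n,c,d.min(),d.max())
s=r.get_state();print(s)
E
```

```text
pics
side {'vfov': 57.97945373159332, 'cx': 257.4136923656939, 'cy': 191.76768413377806, 'k1': -0.05201129589991374, 'cam_to_world': array([[-0.79828436,  0.30093818, -0.52170709, -0.03931475],
       [-0.60219935, -0.41306008,  0.68318176,  0.6461553 ],
       [-0.0099009 ,  0.85954498,  0.51096418,  0.61667629],
       [ 0.        ,  0.        ,  0.        ,  1.        ]])} 0.0 3.6883347
top {'vfov': 54.376852462060334, 'cx': 251.09355336770406, 'cy': 195.30154383716715, 'k1': -0.046042036185379887, 'cam_to_world': array([[ 0.01924944,  0.98176773, -0.18910734,  0.30447588],
       [-0.99958816,  0.02292402,  0.01726295, -0.05311288],
       [ 0.02128331,  0.18869716,  0.98180467,  1.22669021],
       [ 0.        ,  0.        ,  0.        ,  1.        ]])} 0.0 2.3003073
{'clock': 0.1, 'q': array([ 1.19380481,  0.6899138 , -0.19457555,  1.56619374,  0.1573428 ,
        0.90247831, -0.21510749]), 'qd': array([ 0.00132417, -0.00235932, -0.00065683, -0.00267426,  0.00122877,
       -0.00087007,  0.00060311]), 'joint_torque': array([-2.49258570e-03, -5.28494883e+01, -1.27122972e+00, -1.53837293e+01,
       -5.25022054e-02,  1.91418330e-03,  5.46218575e-05]), 'tool_pos': array([ 0.24935035, -0.57251846,  0.23799543]), 'eef_rot': array([ 9.78966522e-01,  2.04019396e-01, -2.15195109e-04, -7.67617104e-04]), 'contact_force': array([-0.86201471, -0.3914329 , -0.45531981]), 'moment': array([-0.05363874,  0.03456799, -0.00472335]), 'finger_force': 0.0, 'opening': 0.998932013482517}
```

View pics/side0.png

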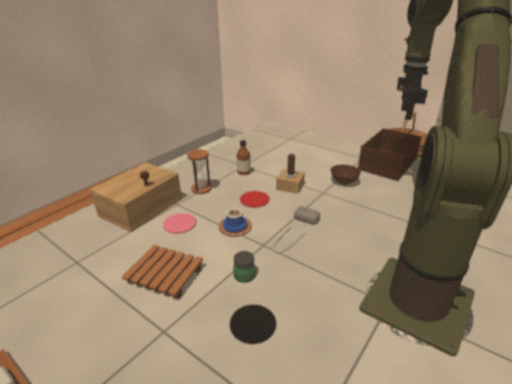

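View pics/top0.png

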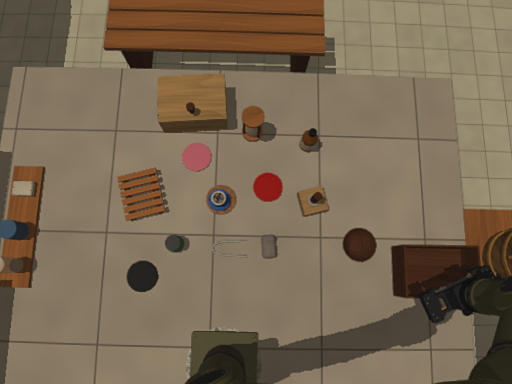

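Side view: handle at (291,165) in the holder at (291,181), head on the cork mat at (235,222), rack at (163,270). In the top view these are at (317,198), (313,202), (220,199) and (142,194).

Candidates for the handle: the dark upright in the pale block, side (291,165); the knob on the wooden chest, side (145,177); the oil bottle neck, side (243,147). I choose the first. Mat-shaped things: cork under the head, side (235,226); red (255,199), pink (180,223) and black (253,323). I'll check with a close crop.

```bash
cat > h.py <<'E'
import numpy as np,cv2
from plant import r,optics
def cal(n):
    c=optics.calibration(n); f=192/np.tan(np.radians(c['vfov']/2)); return c,f
def ray(n,uv):
    c,f=cal(n)
    K=np.array([[f,0,c['cx']],[0,f,c['cy']],[0,0,1]])
    uv=np.asarray(uv,float).reshape(-1,1,2)
    p=cv2.undistortPoints(uv,K,np.array([c['k1'],0,0,0]))[:,0]
    d=np.c_[p[:,0],-p[:,1],-np.ones(len(p))]
    M=c['cam_to_world']; return M[:3,3],d@M[:3,:3].T   # d has unit optical depth
def plane(n,uv,z):
    o,d=ray(n,uv); return o+d*((z-o[2])/d[:,2])[:,None]
def deproj(n,uv,dep):
    o,d=ray(n,uv); return o+d*np.asarray(dep)[:,None]
def tri(a,b):  # side px, top px
    A=np.zeros((3,3));B=np.zeros(3);L=[]
    for n,uv in(("side",a),("top",b)):
        o,d=ray(n,uv);d=d[0]/np.linalg.norm(d[0]);P=np.eye(3)-np.outer(d,d);A+=P;B+=P@o;L.append((P,o))
    x=np.linalg.solve(A,B);return x,[np.linalg.norm(P@(x-o)) for P,o in L]
def cloud(n,p,d):
    v,u=np.mgrid[:384,:512]; X=deproj(n,np.c_[u.ravel(),v.ravel()],d.ravel()).reshape(384,512,3); X[d==0]=np.nan; return X
E
python3 - <<'E'
from h import *
s=cv2.imread('pics/side0.png');t=cv2.imread('pics/top0.png')
f=lambda im,u,v,w:cv2.resize(im[v-w*3//4:v+w*3//4,u-w:u+w],(400,300),interpolation=cv2.INTER_CUBIC)
cv2.imwrite('pics/c1.png',np.vstack([np.hstack([f(s,291,170,28),f(s,235,220,28)]),np.hstack([f(t,315,200,28),f(t,220,199,28)])]))
for n in('side','top'):
    im=s if n=='side' else t
    X=cloud(n,None,np.load(n+'0.npy'))
    print(n,'depth valid',np.isfinite(X[...,0]).mean())
    pts={'side':dict(handletop=(291,157),holder=(284,178),head=(235,213),mat=(220,229),rack=(163,270),table=(200,310)),'top':dict(handletop=(319,196),holder=(306,206),head=(219,198),mat=(233,203),rack=(142,195),table=(200,300))}[n]
    for k,(u,v) in pts.items(): print(k,X[v,u].round(4))
E
```

```text
side depth valid 0.9957427978515625
handletop [ 0.5123 -0.2643  0.1219]
holder [ 0.5216 -0.2394  0.0497]
head [0.5216 0.0206 0.0476]
mat [0.5432 0.0656 0.0071]
rack [0.5215 0.2923 0.0297]
table [0.3826 0.3091 0.001 ]
top depth valid 0.9959615071614584
handletop [ 0.5193 -0.2774  0.1252]
holder [ 0.501 -0.251  0.046]
head [0.5252 0.0306 0.0213]
mat [ 0.5125 -0.0151  0.0043]
rack [0.5284 0.2818 0.0263]
table [ 0.1983  0.0812 -0.0009]
```

View pics/c1.png

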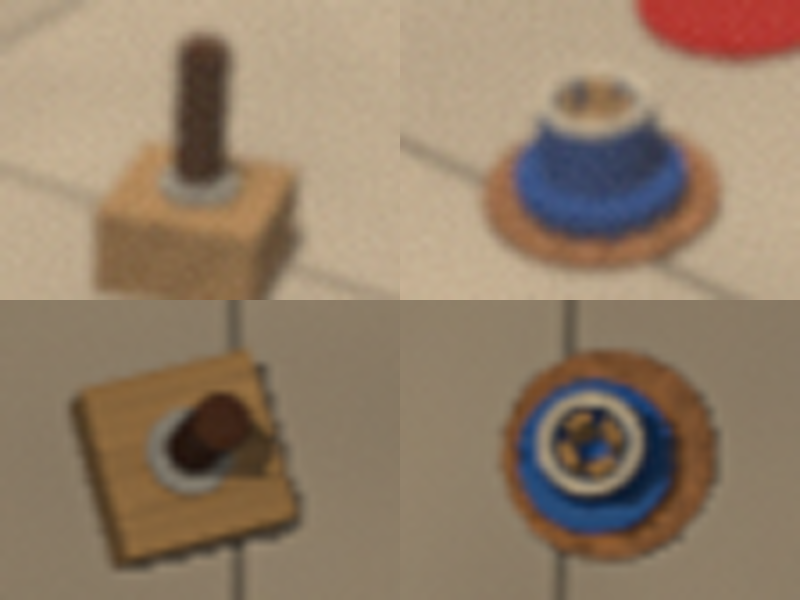

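The crop confirms it. The handle stands in the pale block: grey collar in the top view at ~(316,199), grip top at ~(322,196). The head with its white rim and four jaws is at ~(217.5,199) top and (235,212) side, on the brown cork mat. Next I measure by masks in both views.

```bash
cat > meas.py <<'E'
from h import *
def blob(im,box,fn,hull=True):
    u0,v0,u1,v1=box; c=cv2.resize(im[v0:v1,u0:u1],None,fx=4,fy=4,interpolation=cv2.INTER_CUBIC)
    H=cv2.cvtColor(c,cv2.COLOR_BGR2HSV).astype(int); m=fn(H[...,0],H[...,1],H[...,2]).astype(np.uint8)
    cs,_=cv2.findContours(m,cv2.RETR_EXTERNAL,cv2.CHAIN_APPROX_NONE); k=max(cs,key=cv2.contourArea)
    k=cv2.convexHull(k)[:,0]
    return (k+.5)/4-.5+np.array([u0,v0])
def ell(k): e=cv2.fitEllipse(k.astype(np.float32)); return np.array(e[0]),np.round(e[1],1)
E
python3 - <<'E'
from meas import *
s=cv2.imread('pics/side0.png');t=cv2.imread('pics/top0.png')
rim=lambda H,S,V:(S<85)&(V>150)
for n,im,b in(('side',s,(222,203,250,218)),('top',t,(206,187,232,211))):
    for thr in (70,90):
        k=blob(im,b,lambda H,S,V:(S<thr)&(V>(165 if n=='side' else 140))); c,a=ell(k); print(n,'rim',c.round(2),a, plane(n,c,.056).round(4))
    k=blob(im,(200,185,270,245) if n=='side' else (200,180,240,218),lambda H,S,V:(H>100)&(H<125)&(S>120)); P=plane(n,k,.022); print('  blue span@22',P.min(0).round(4),P.max(0).round(4))
    k=blob(im,(215,205,255,240) if n=='side' else (203,182,239,217),lambda H,S,V:((H<16)&(S>85))|((H>100)&(H<125)&(S>120))); P=plane(n,k,.006); print('  mat span',P.min(0).round(4),P.max(0).round(4),cv2.minEnclosingCircle(P[:,:2].astype(np.float32)))
    # handle
    k=blob(im,(280,150,305,178) if n=='side' else (308,188,332,208),lambda H,S,V:(V<100) if n=='side' else (V<75)); print('  dark hull u,v',k.min(0),k.max(0), cv2.minAreaRect(k.astype(np.float32)))
    b=(282,168,302,182) if n=='side' else (303,188,326,210)
    k=blob(im,b,lambda H,S,V:(S<50)&(V>95)); c,a=ell(k);print('  collar',c.round(2),a,plane(n,c,.051).round(4))
    # tops from depth
    X=cloud(n,im,np.load(n+'0.npy'))
    def box(x0,x1,y0,y1,z0,z1):
        m=(X[...,0]>x0)&(X[...,0]<x1)&(X[...,1]>y0)&(X[...,1]<y1)&(X[...,2]>z0)&(X[...,2]<z1);return X[m]
    h=box(.4,.65,-.36,-.18,.07,.14);print('  grip pts',len(h),h.mean(0).round(4),h.min(0).round(4),h.max(0).round(4))
    q=box(.4,.65,-.36,-.18,.035,.05);R=cv2.minAreaRect(q[:,:2].astype(np.float32));print('  holder',np.median(q,0).round(4),R)
    q=box(.35,.75,.17,.4,.02,.04);R=cv2.minAreaRect(q[:,:2].astype(np.float32));print('  rack',np.median(q,0).round(4),R)
    q=box(.4,.65,-.05,.1,.04,.07);print('  rimpts',len(q),np.median(q,0).round(4),q.min(0).round(4),q.max(0).round(4))
    m=blob(im,(115,238,210,302) if n=='side' else (110,160,172,225),lambda H,S,V:(H<20)&(S>115)&(V>60)); Rk=plane(n,m,.03); print('  rack ray',cv2.minAreaRect(Rk[:,:2].astype(np.float32)))
E
```

```text
side rim [233.43 211.12] [19.2 36.9] [[0.5232 0.0251 0.056 ]]
side rim [233.6  210.97] [19.2 37.4] [[0.5233 0.0242 0.056 ]]
  blue span@22 [0.4828 0.0072 0.022 ] [0.5462 0.066  0.022 ]
  mat span [ 0.4698 -0.0252  0.006 ] [0.5723 0.077  0.006 ] ((0.5201834440231323, 0.02617468498647213), 0.0522838793694973)
  dark hull u,v [287.375 154.875] [294.125 174.125] ((290.75, 164.5), (19.25, 6.75), 90.0)
  collar [291.58 175.35] [2.4 5.4] [[ 0.5096 -0.2688  0.051 ]]
  grip pts 123 [ 0.5148 -0.2692  0.1013] [ 0.5044 -0.2868  0.071 ] [ 0.5307 -0.2612  0.1267]
  holder [ 0.5063 -0.256   0.0465] ((0.5184341073036194, -0.2758549749851227), (0.08091754466295242, 0.08695050328969955), 14.92321491241455)
  rack [0.522  0.2884 0.0301] ((0.5453243255615234, 0.27659446001052856), (0.4018537402153015, 0.17639414966106415), 3.6167924404144287)
  rimpts 196 [0.5123 0.0339 0.0537] [0.4926 0.0058 0.0402] [0.54   0.0537 0.0598]
  rack ray ((0.5228591561317444, 0.2868868112564087), (0.1616736650466919, 0.13473127782344818), 15.859033584594727)
top rim [218.05 197.55] [13.4 13.9] [[0.5202 0.0313 0.056 ]]
top r
[... 338 characters left out ...]
8), (11.205235481262207, 12.424930572509766), 46.84760665893555)
  collar [312.81 200.04] [ 9.8 10.9] [[ 0.5201 -0.2723  0.051 ]]
  grip pts 78 [ 0.5188 -0.2714  0.1123] [ 0.5085 -0.285   0.0735] [ 0.5328 -0.2624  0.1288]
  holder [ 0.5148 -0.2678  0.0443] ((0.5212758779525757, -0.27402615547180176), (0.08055302500724792, 0.0783597007393837), 15.385798454284668)
  rack [0.5319 0.2864 0.0293] ((0.5331993103027344, 0.28724461793899536), (0.15174084901809692, 0.1321428269147873), 15.936037063598633)
  rimpts 134 [0.5206 0.0286 0.0543] [0.4965 0.0065 0.0402] [0.5426 0.051  0.0612]
  rack ray ((0.5094907283782959, 0.2789989709854126), (0.10291243344545364, 0.13123664259910583), 15.63918399810791)
```

Both views agree: handle ≈ (0.520,-0.273), collar on a holder top at 0.045, grip top ≈ 0.123. Head ≈ (0.521,0.029), rim ≈ 0.055. Rack ≈ (0.531,0.287), top ≈ 0.030. These match the given sizes and are within reach, so I move above the handle.

```bash
cat > go.py <<'E'
import sys
from h import *
from scipy.spatial.transform import Rotation as R
s=r.get_state(); T=np.array([float(a) for a in sys.argv[1:4]])
q=R.from_quat(s['eef_rot']); z=q.as_matrix()[:,2]
d=q.inv().apply(T-s['tool_pos']); print('t',round(s['clock'],2),'pos',s['tool_pos'].round(4),'units',(d/.025).round(2),'zaxis',z.round(4),'F',s['contact_force'].round(2),'open',round(s['opening'],3),'ff',round(s['finger_force'],1))
# small turn making the tool vertical, in tool axes, units of pi
c=np.cross(z,[0,0,-1]); print('level turn',(q.inv().apply(c)/np.pi).round(5))
E
python3 -m pendant '[[0.98,-0.44,0,0,0,0],[0.98,-0.44,0,0,0,0],[0.98,-0.44,0,0,0,0],[0.98,-0.44,0,0,0,0],[0.98,-0.44,0,0,0,0]]' 1 30
python3 -m pendant '[[0.98,-0.44,0,0,0,0],[0.98,-0.44,0,0,0,0],[0.98,-0.44,0,0,0,0],[0.98,-0.44,0,0,0,0],[0.98,-0.44,0,0,0,0]]'
python3 -m pendant '[[0.98,-0.44,0,0,0,0],[0.98,-0.44,0,0,0,0],[0.98,-0.44,0,0,0,0],[0.98,-0.44,0,0,0,0],[0.98,-0.44,0,0,0,0]]'
python3 -m pendant '[[0,0,0,0,0,0],[0,0,0,0,0,0],[0,0,0,0,0,0]]'
python3 go.py .520 -.273 .150
```

```text
clock: 0.52
tool_pos: [0.3404, -0.4724, 0.2384]
eef_rot: [0.979, 0.204, -0.0, -0.0]
contact_force: [0.7, 0.2, -0.1]
opening: 1.001
finger_force: 0.0
clock: 0.93
tool_pos: [0.4308, -0.3731, 0.2384]
eef_rot: [0.979, 0.204, -0.0, -0.0]
contact_force: [0.0, -0.6, 0.5]
opening: 1.001
finger_force: 0.0
clock: 1.35
tool_pos: [0.5211, -0.2738, 0.2384]
eef_rot: [0.979, 0.204, -0.0, -0.0]
contact_force: [0.1, -0.4, -0.5]
opening: 1.0
finger_force: 0.0
clock: 1.6
tool_pos: [0.5198, -0.2756, 0.2383]
eef_rot: [0.979, 0.204, -0.001, 0.0]
contact_force: [-0.4, 0.3, 0.1]
opening: 1.002
finger_force: 0.0
t 1.6 pos [ 0.5198 -0.2756  0.2383] units [ 0.05 -0.09  3.53] zaxis [-1.5e-03 -5.0e-04 -1.0e+00] F [-0.45  0.27  0.11] open 1.002 ff 0.0
level turn [-3.e-05  5.e-04  0.e+00]
```

```bash
python3 -m pendant '[[0,-0.1,0.8,0,0,0],[0,0,0.9,0,0,0],[0,0,0.9,0,0,0],[0,0,0.9,0,0,0],[0,0,0.9,0,0,0]]'
python3 -m pendant '[[0,0,0.9,0,0,0],[0,0,0.9,0,0,0],[0,0,0.6,0,0,0],[0,0,0,0,0,0],[0,0,0,0,0,0]]'
python3 - <<'E'
from h import *
a=optics.snapshot('side')[0];b=optics.snapshot('top')[0]
f=lambda im,u,v,w:cv2.resize(im[v-w*3//4:v+w*3//4,u-w:u+w],(400,300),interpolation=cv2.INTER_CUBIC)
cv2.imwrite('pics/c2.png',np.hstack([f(a,291,160,40),f(b,315,200,40)]))
E
python3 go.py .520 -.273 .069
```

```text
clock: 2.02
tool_pos: [0.5182, -0.2747, 0.1278]
eef_rot: [0.979, 0.202, -0.0, 0.001]
contact_force: [0.6, -0.3, -0.2]
opening: 0.998
finger_force: 0.0
clock: 2.43
tool_pos: [0.5182, -0.274, 0.0683]
eef_rot: [0.979, 0.203, -0.001, -0.0]
contact_force: [0.1, -1.4, 0.1]
opening: 0.998
finger_force: 0.0
t 2.53 pos [ 0.5198 -0.2739  0.0698] units [ 0.02 -0.03  0.03] zaxis [ 0.0013 -0.0012 -1.    ] F [-0.79 -0.27 -0.96] open 1.001 ff 0.0
level turn [ 0.00051 -0.00024 -0.     ]
```

View pics/c2.png

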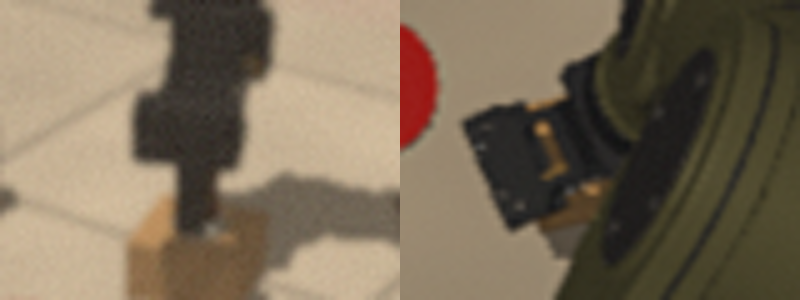

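The side crop (200,200) shows the fingers straddling the grip just above the collar; the top view is mostly hidden by the arm. I close.

```bash
python3 -m pendant '[[0,0,0,0,0,0],[0,0,0,0,0,0],[0,0,0,0,0,0],[0,0,0,0,0,0],[0,0,0,0,0,0]]' -1 45
python3 -m pendant '[[0,0,0,0,0,0],[0,0,0,0,0,0],[0,0,0,0,0,0],[0,0,0,0,0,0],[0,0,0,0,0,0]]'
python3 go.py .520 -.273 .069
```

```text
clock: 2.95
tool_pos: [0.5198, -0.2727, 0.0691]
eef_rot: [0.979, 0.204, 0.0, 0.0]
contact_force: [0.1, -0.0, 1.2]
opening: 0.644
finger_force: 0.0
clock: 3.37
tool_pos: [0.5197, -0.2729, 0.0688]
eef_rot: [0.979, 0.204, 0.0, 0.0]
contact_force: [0.2, -0.9, -1.6]
opening: 0.285
finger_force: 45.0
t 3.37 pos [ 0.5197 -0.2729  0.0688] units [ 0.01  0.01 -0.01] zaxis [ 3.e-04 -4.e-04 -1.e+00] F [ 0.17 -0.93 -1.56] open 0.285 ff 45.0
level turn [ 1.4e-04 -3.0e-05  0.0e+00]
```

```bash
python3 -m pendant '[[0,0,-0.4,0,0,0],[0,0,-0.8,0,0,0],[0,0,-0.8,0,0,0],[0,0,-0.8,0,0,0],[0,0,-0.8,0,0,0]]'
python3 -m pendant '[[0,0,-0.4,0,0,0],[0.2,-0.46,0,0,0,0],[0.4,-0.92,0,0,0,0],[0.4,-0.92,0,0,0,0],[0.4,-0.92,0,0,0,0]]'
python3 -m pendant '[[0.4,-0.92,0,0,0,0],[0.4,-0.92,0,0,0,0],[0.4,-0.92,0,0,0,0],[0.4,-0.92,0,0,0,0],[0.4,-0.92,0,0,0,0]]'
python3 -m pendant '[[0.4,-0.92,0,0,0,0],[0.4,-0.92,0,0,0,0],[0.4,-0.92,0,0,0,0],[0.2,-0.46,0,0,0,0],[0,0,0,0,0,0]]'
python3 -m pendant '[[0,0,0,0,0,0],[0,0,0,0,0,0],[0,0,0,0,0,0]]'
python3 go.py .521 .029 .169
python3 - <<'E'
from h import *
for n in('side','top'):
    p,d=optics.snapshot(n); cv2.imwrite(f'pics/{n}1.png',p);np.save(n+'1.npy',d)
a=cv2.imread('pics/side1.png');b=cv2.imread('pics/top1.png')
f=lambda im,u,v,w:cv2.resize(im[v-w*3//4:v+w*3//4,u-w:u+w],(400,300),interpolation=cv2.INTER_CUBIC)
cv2.imwrite('pics/c3.png',np.hstack([f(a,235,195,40),f(b,220,199,40)]))
E
```

```text
clock: 3.78
tool_pos: [0.5194, -0.2725, 0.1602]
eef_rot: [0.979, 0.204, -0.0, -0.0]
contact_force: [0.2, -0.7, -0.1]
opening: 0.286
finger_force: 45.0
clock: 4.2
tool_pos: [0.5186, -0.1827, 0.1678]
eef_rot: [0.979, 0.204, -0.001, -0.001]
contact_force: [0.8, 1.0, -1.6]
opening: 0.282
finger_force: 45.0
clock: 4.62
tool_pos: [0.5181, -0.0571, 0.1678]
eef_rot: [0.979, 0.204, -0.001, -0.001]
contact_force: [-0.7, 0.4, -0.3]
opening: 0.287
finger_force: 45.0
clock: 5.03
tool_pos: [0.5181, 0.0336, 0.1678]
eef_rot: [0.978, 0.208, -0.001, -0.002]
contact_force: [-0.6, -0.3, -0.8]
opening: 0.285
finger_force: 45.0
clock: 5.28
tool_pos: [0.519, 0.0265, 0.1684]
eef_rot: [0.979, 0.203, -0.001, 0.001]
contact_force: [-0.2, 0.0, 0.5]
opening: 0.286
finger_force: 45.0
t 5.28 pos [0.519  0.0265 0.1684] units [ 0.11 -0.06 -0.02] zaxis [-8.0e-04 -1.2e-03 -1.0e+00] F [-0.23  0.02  0.46] open 0.286 ff 45.0
level turn [ 0.00025  0.00039 -0.     ]
```

View pics/c3.png

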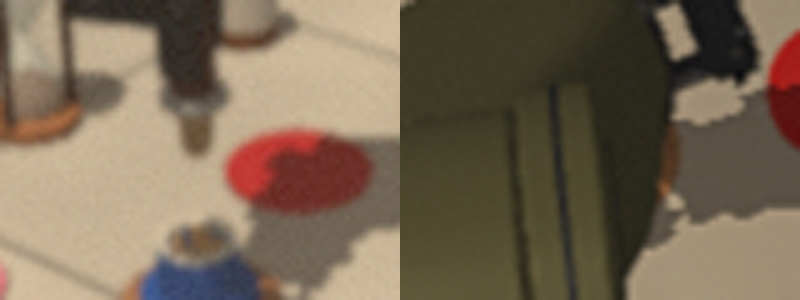

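The side crop shows the shank tip at crop (196,150) → side (234,195), above the socket mouth at crop (200,238) → side (235,213). The top view is hidden by the arm. I measure the shank against the mouth in the side view, from silhouette midlines and known-radius circle fits.

```bash
cat > rel.py <<'E'
from h import *
from scipy.optimize import least_squares
def fit(P,rad,c0): # rad: scalar or array
    f=lambda c:np.hypot(P[:,0]-c[0],P[:,1]-c[1])-rad
    s=least_squares(f,c0,loss='soft_l1',f_scale=.002);return s.x,np.std(f(s.x))
def run(k,tcp,accum=None):
    X=np.nanmean([cloud('side',None,d) for d in accum],0)
    rr=lambda c:np.hypot(X[...,0]-c[0],X[...,1]-c[1])
    z=X[...,2]; out={}
    tip=tcp[2]-.058
    for nm,c0,z0,z1,rad in(('boss',(.52,.03),.027,.052,lambda z:.0235),('collar',tcp[:2],tip+.033,tip+.041,lambda z:.020),('shank',tcp[:2],tip+.006,tip+.032,lambda z:.0083+(z-tip-.004)/.030*.0027)):
        m=(rr(c0)<.035)&(z>z0)&(z<z1); m[:, :200]=0
        v,u=np.nonzero(m); P=X[m]
        c,e=fit(P,rad(P[:,2]),np.array(c0))
        mids=np.array([(u[v==q].min()+u[v==q].max())/2 for q in np.unique(v)]);w=[np.ptp(u[v==q])+1 for q in np.unique(v)]
        # silhouette: vertical plane through mid ray, signed offset along camera-right (horizontal)
        vv=np.unique(v); zr=[np.nanmedian(P[v==q,2]) for q in vv]
        L=np.array([(plane('side',[[a,q]],zz)[0]) for a,q,zz in zip(mids,vv,zr)])
        cx=optics.calibration('side')['cam_to_world'][:3,0]; ex=cx[:2]/np.linalg.norm(cx[:2])
        cam=optics.calibration('side')['cam_to_world'][:2,3]
        # bearing angle of the mid line
        b=np.array([np.arctan2(*(l[:2]-cam)[::-1]) for l in L]); bm=np.median(b)
        out[nm]=(c,bm); print(nm,len(P),'fit',c.round(4),'res',round(e,4),'rows',len(vv),'w',w,'bearing',bm.round(4),'fit bearing',np.arctan2(*(c-cam)[::-1]).round(4))
    D=np.linalg.norm(np.array(out['boss'][0])-cam)
    for nm in('collar','shank'): print(nm,'minus boss: fit',(out[nm][0]-out['boss'][0]).round(4),' lateral by bearing (mm)',1e3*D*(out[nm][1]-out['boss'][1]), 'lateral dir',np.round([-np.sin(out['boss'][1]),np.cos(out['boss'][1])],3))
E
python3 - <<'E'
from rel import *
ds=[optics.snapshot('side')[1] for _ in range(4)]
s=r.get_state();print(s['tool_pos'].round(4)); run(1,s['tool_pos'],ds)
E
```

```text
[0.5195 0.0277 0.1687]
boss 139 fit [0.5176 0.0292] res 0.0039 rows 15 w [np.int64(7), np.int64(9), np.int64(6), np.int64(6), np.int64(12), np.int64(16), np.int64(16), np.int64(16), np.int64(16), np.int64(16), np.int64(16), np.int64(16), np.int64(14), np.int64(12), np.int64(7)] bearing -0.8368 fit bearing -0.8365
collar 22 fit [0.5189 0.0245] res 0.0006 rows 4 w [np.int64(1), np.int64(14), np.int64(13), np.int64(9)] bearing -0.8388 fit bearing -0.8391
shank 44 fit [0.5188 0.0245] res 0.0005 rows 8 w [np.int64(7), np.int64(6), np.int64(6), np.int64(6), np.int64(6), np.int64(6), np.int64(5), np.int64(2)] bearing -0.8388 fit bearing -0.8392
collar minus boss: fit [ 0.0013 -0.0046]  lateral by bearing (mm) -1.6466999143437706 lateral dir [0.743 0.67 ]
shank minus boss: fit [ 0.0012 -0.0046]  lateral by bearing (mm) -1.6152114637111867 lateral dir [0.743 0.67 ]
```

```bash
python3 - <<'E'
from rel import *
s0=np.load('side0.npy')
ds=[optics.snapshot('side')[1] for _ in range(3)]
cam=optics.calibration('side')['cam_to_world'][:2,3]
for nm,D in(('now',ds),('t0',[s0])):
    X=np.nanmean([cloud('side',None,d) for d in D],0); z=X[...,2]
    for part,z0,z1,rad,lo in(('boss',.026,.05,.0235,.018),('disc',.009,.019,.036,.031)):
        for c in [np.array([.519,.029])]:
            for _ in range(4):
                rr=np.hypot(X[...,0]-c[0],X[...,1]-c[1]); m=(rr<rad+.006)&(rr>lo)&(z>z0)&(z<z1)&((X[...,0]-c[0])*(cam-c)[0]+(X[...,1]-c[1])*(cam-c)[1]>0)
                P=X[m]; c,e=fit(P,rad,c)
        print(nm,part,len(P),c.round(4),round(e,4))
# top view depth at t0 for boss / rim / handle
X=cloud('top',None,np.load('top0.npy'));z=X[...,2]
for nm,c0,z0,z1,R in(('rim',(.52,.03),.046,.062,.03),('grip top',(.52,-.273),.112,.13,.03)):
    m=(np.hypot(X[...,0]-c0[0],X[...,1]-c0[1])<R)&(z>z0)&(z<z1); k=np.argwhere(m)[:,::-1].astype(np.float32)
    print(nm,len(k),cv2.minEnclosingCircle(k),X[m].mean(0).round(4),plane('top',[cv2.minEnclosingCircle(k)[0]],z0+.01).round(4))
E
```

```text
now boss 115 [0.5179 0.0288] 0.0007
now disc 26 [0.5193 0.0273] 0.0012
t0 boss 114 [0.518 0.029] 0.0012
t0 disc 33 [0.5188 0.028 ] 0.0019
rim 118 ((218.5500030517578, 198.0), 7.470205783843994) [0.5193 0.0298 0.0544] [[0.5188 0.0296 0.056 ]]
grip top 52 ((317.5, 195.875), 4.155292510986328) [ 0.5207 -0.2732  0.122 ] [[ 0.5202 -0.2735  0.122 ]]<stdin>:6: RuntimeWarning: Mean of empty slice
```

Two independent estimates agree: TCP target ≈ (0.5185, 0.031), home at TCP z ≈ 0.080, jaw contact near 0.097. I centre and then descend to just above the jaws.

```bash
python3 -m pendant '[[0,-0.13,0.5,0,0,0],[0,0,0.7,0,0,0],[0,0,0.7,0,0,0],[0,0,0.3,0,0,0],[0,0,0.2,0,0,0]]' -1 60
python3 -m pendant '[[0,0,0.1,0,0,0],[0,0,0.1,0,0,0],[0,0,0,0,0,0],[0,0,0,0,0,0]]'
python3 go.py .5185 .031 .100
python3 - <<'E'
from rel import *
ds=[optics.snapshot('side')[1] for _ in range(3)]
s=r.get_state();print(s['tool_pos'].round(4),s['contact_force'].round(2)); 
try: run(1,s['tool_pos'],ds)
except Exception as e: print(e)
E
```

```text
clock: 6.15
tool_pos: [0.5176, 0.0312, 0.1078]
eef_rot: [0.979, 0.204, -0.001, -0.0]
contact_force: [-0.8, 0.5, -0.8]
opening: 0.283
finger_force: 60.0
clock: 6.48
tool_pos: [0.5185, 0.0313, 0.1042]
eef_rot: [0.979, 0.204, 0.0, 0.0]
contact_force: [0.3, -0.8, -0.7]
opening: 0.283
finger_force: 60.0
t 6.48 pos [0.5185 0.0313 0.1042] units [-0.01  0.01  0.17] zaxis [ 0.001  0.    -1.   ] F [ 0.31 -0.77 -0.7 ] open 0.283 ff 60.0
level turn [ 0.00011 -0.00029  0.     ]
[0.5185 0.0312 0.1042] [ 0.41  0.29 -1.44]
boss 125 fit [0.5177 0.0289] res 0.0025 rows 15 w [np.int64(1), np.int64(9), np.int64(1), np.int64(12), np.int64(12), np.int64(2), np.int64(16), np.int64(16), np.int64(16), np.int64(16), np.int64(16), np.int64(16), np.int64(14), np.int64(11), np.int64(7)] bearing -0.8372 fit bearing -0.8366
collar 19 fit [0.518  0.0287] res 0.0022 rows 4 w [np.int64(10), np.int64(12), np.int64(11), np.int64(7)] bearing -0.835 fit bearing -0.8365
shank 124 fit [0.5153 0.0309] res 0.0065 rows 11 w [np.int64(2), np.int64(12), np.int64(14), np.int64(15), np.int64(16), np.int64(17), np.int64(15), np.int64(15), np.int64(14), np.int64(10), np.int64(3)] bearing -0.8368 fit bearing -0.8372
collar minus boss: fit [ 0.0004 -0.0002]  lateral by bearing (mm) 1.8005886424715927 lateral dir [0.743 0.67 ]
shank minus boss: fit [-0.0024  0.0019]  lateral by bearing (mm) 0.3557851117446553 lateral dir [0.743 0.67 ]
```

The collar is centred on the boss. Now I press in small steps and watch the force.

```bash
for i in 1; do python3 -m pendant '[[0,0,0.1,0,0,0],[0,0,0.1,0,0,0],[0,0,0.1,0,0,0],[0,0,0,0,0,0]]'; done
python3 -m pendant '[[0,0,0.08,0,0,0],[0,0,0.08,0,0,0],[0,0,0,0,0,0]]'
python3 -m pendant '[[0,0,0.08,0,0,0],[0,0,0.08,0,0,0],[0,0,0,0,0,0]]'
python3 go.py .5185 .031 .080
```

```text
clock: 6.97
tool_pos: [0.5185, 0.031, 0.0959]
eef_rot: [0.979, 0.204, 0.0, 0.0]
contact_force: [1.2, -0.7, -0.9]
opening: 0.279
finger_force: 60.0
clock: 7.22
tool_pos: [0.5185, 0.0311, 0.0921]
eef_rot: [0.979, 0.204, 0.0, 0.0]
contact_force: [1.1, -0.6, 0.3]
opening: 0.285
finger_force: 60.0
clock: 7.47
tool_pos: [0.5186, 0.0311, 0.0884]
eef_rot: [0.979, 0.204, 0.001, 0.0]
contact_force: [1.1, -1.3, 2.9]
opening: 0.284
finger_force: 60.0
t 7.47 pos [0.5186 0.0311 0.0884] units [-0.01  0.    0.34] zaxis [ 1.1e-03 -1.0e-04 -1.0e+00] F [ 1.12 -1.33  2.93] open 0.284 ff 60.0
level turn [ 0.00018 -0.00031  0.     ]
```

```bash
python3 -m pendant '[[0,0,0.06,0,0,0],[0,0,0.06,0,0,0],[0,0,0,0,0,0]]'
python3 -m pendant '[[0,0,0.06,0,0,0],[0,0,0,0,0,0],[0,0,0,0,0,0]]'
python3 -m pendant '[[0,0,0.04,0,0,0],[0,0,0,0,0,0],[0,0,0,0,0,0]]'
python3 go.py .5185 .031 .080
```

```text
clock: 7.72
tool_pos: [0.5187, 0.0311, 0.0857]
eef_rot: [0.979, 0.204, 0.001, 0.0]
contact_force: [0.9, -1.5, 5.8]
opening: 0.283
finger_force: 60.0
clock: 7.97
tool_pos: [0.5187, 0.0311, 0.0844]
eef_rot: [0.979, 0.204, 0.001, 0.0]
contact_force: [-0.3, -1.0, 7.7]
opening: 0.284
finger_force: 60.0
clock: 8.22
tool_pos: [0.5188, 0.0311, 0.0835]
eef_rot: [0.979, 0.204, 0.001, 0.0]
contact_force: [0.5, -1.1, 9.9]
opening: 0.283
finger_force: 60.0
t 8.22 pos [0.5188 0.0311 0.0835] units [-0.01  0.    0.14] zaxis [ 1.7e-03 -1.0e-04 -1.0e+00] F [ 0.52 -1.05  9.92] open 0.283 ff 60.0
level turn [ 0.00024 -0.00048 -0.     ]
```

```bash
python3 -m pendant '[[0,0,0.02,0,0,0],[0,0,0.02,0,0,0],[0,0,0,0,0,0],[0,0,0,0,0,0]]' | sed -n '2p;4p'
python3 -m pendant '[[0,0,0.03,0,0,0],[0,0,0,0,0,0],[0,0,0,0,0,0]]'| sed -n '2p;4p'
python3 -m pendant '[[0,0,0.02,0,0,0],[0,0,0,0,0,0],[0,0,0,0,0,0]]'| sed -n '2p;4p'
```

```text
tool_pos: [0.5188, 0.0312, 0.0828]
contact_force: [-0.3, -0.9, 12.4]
tool_pos: [0.5188, 0.0312, 0.0821]
contact_force: [-0.6, -0.8, 12.8]
tool_pos: [0.5188, 0.0311, 0.0816]
contact_force: [-1.5, -1.1, 12.9]
```

```bash
python3 -m pendant '[[0,0,0.02,0,0,0],[0,0,0,0,0,0],[0,0,0,0,0,0]]' | sed -n '2p;4p'
python3 -m pendant '[[0,0,0.02,0,0,0],[0,0,0,0,0,0],[0,0,0,0,0,0]]'| sed -n '2p;4p'
```

```text
tool_pos: [0.5188, 0.0312, 0.0812]
contact_force: [-0.5, -1.2, 12.7]
tool_pos: [0.5189, 0.0311, 0.0807]
contact_force: [0.1, -0.3, 14.4]
```

```bash
python3 -m pendant '[[0,0,0.02,0,0,0],[0,0,0,0,0,0],[0,0,0,0,0,0]]' | sed -n '2p;4p'
```

```text
tool_pos: [0.5188, 0.0312, 0.0803]
contact_force: [-0.5, -0.8, 14.4]
```

```bash
python3 -m pendant '[[0,0,0.02,0,0,0],[0,0,0,0,0,0],[0,0,0,0,0,0]]' | sed -n '2p;4p'
```

```text
tool_pos: [0.5189, 0.0311, 0.0798]
contact_force: [-0.3, -0.8, 15.0]
```

```bash
python3 -m pendant '[[0,0,0.02,0,0,0],[0,0,0,0,0,0],[0,0,0,0,0,0]]' | sed -n '2p;4p'
```

```text
tool_pos: [0.5189, 0.0312, 0.0796]
contact_force: [-1.1, -0.9, 18.0]
```

```bash
python3 -m pendant '[[0,0,0.02,0,0,0],[0,0,0,0,0,0],[0,0,0,0,0,0]]' | sed -n '2p;4p'
```

```text
tool_pos: [0.5189, 0.0311, 0.0795]
contact_force: [-1.7, -1.3, 23.2]
```

The force jumped (15 → 18 → 23 N within 0.3 mm at the expected z of 0.0795), so the collar has met the rim. I ease off.

```bash
python3 -m pendant '[[0,0,-0.05,0,0,0],[0,0,0,0,0,0],[0,0,0,0,0,0]]' | sed -n '2p;4p'
python3 - <<'E'
from h import *
a,d=optics.snapshot('side'); X=cloud('side',None,d)
f=lambda im,u,v,w:cv2.resize(im[v-w*3//4:v+w*3//4,u-w:u+w],(640,480),interpolation=cv2.INTER_CUBIC)
cv2.imwrite('pics/c4.png',f(a,235,205,24))
E
```

```text
tool_pos: [0.5186, 0.0313, 0.0796]
contact_force: [-1.1, -1.6, 12.5]
```

View pics/c4.png

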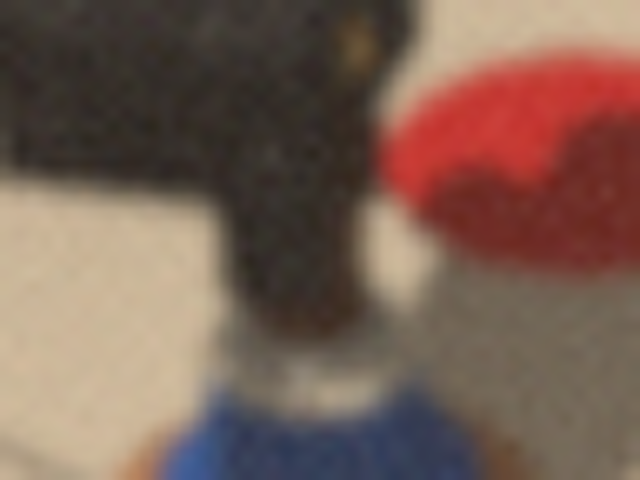

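The crop shows the steel collar sitting flat on the white rim at crop (310,370), with no pale shank visible. I lift gently by the handle.

```bash
python3 -m pendant '[[0,0,-0.05,0,0,0],[0,0,-0.05,0,0,0],[0,0,-0.1,0,0,0],[0,0,-0.2,0,0,0],[0,0,-0.3,0,0,0]]' | sed -n '2p;4p'
python3 -m pendant '[[0,0,-0.4,0,0,0],[0,0,-0.5,0,0,0],[0,0,-0.5,0,0,0],[0,0,-0.5,0,0,0],[0,0,-0.4,0,0,0]]' | sed -n '2p;4p'
python3 -m pendant '[[0,0,-0.3,0,0,0],[0,0,-0.2,0,0,0],[0,0,-0.1,0,0,0],[0,0,0,0,0,0],[0,0,0,0,0,0]]' | sed -n '2p;4p'
python3 go.py .530 .288 .165
python3 - <<'E'
from h import *
a,d=optics.snapshot('side')
f=lambda im,u,v,w:cv2.resize(im[v-w*3//4:v+w*3//4,u-w:u+w],(480,360),interpolation=cv2.INTER_CUBIC)
cv2.imwrite('pics/c5.png',f(a,235,195,36))
E
```

```text
tool_pos: [0.5173, 0.0313, 0.0959]
contact_force: [1.2, 0.1, -2.4]
tool_pos: [0.5184, 0.0312, 0.1554]
contact_force: [-0.4, 0.1, -1.3]
tool_pos: [0.5179, 0.0312, 0.1685]
contact_force: [-0.3, -0.5, -3.3]
t 12.1 pos [0.5179 0.0312 0.1685] units [ 4.55 -9.22  0.14] zaxis [-6.e-04 -1.e-04 -1.e+00] F [-0.3  -0.47 -3.33] open 0.279 ff 60.0
level turn [-5.0e-05  1.8e-04 -0.0e+00]
```

View pics/c5.png

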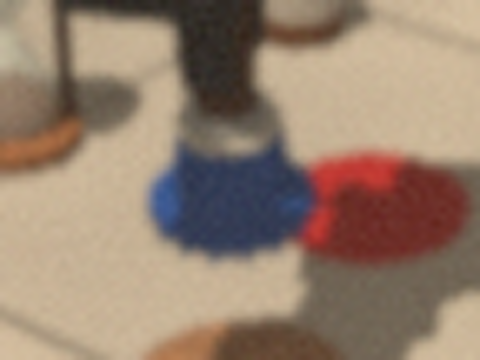

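The head hangs from the handle at crop (232,205), clear of the mat, with the collar tight on the rim. I carry it over to the rack.

```bash
python3 -m pendant '[[0.1,-0.2,0,0,0,0],[0.2,-0.4,0,0,0,0],[0.3,-0.61,0,0,0,0],[0.3,-0.61,0,0,0,0],[0.3,-0.61,0,0,0,0]]' | sed -n '2p;4p'
python3 -m pendant '[[0.3,-0.61,0,0,0,0],[0.3,-0.61,0,0,0,0],[0.3,-0.61,0,0,0,0],[0.3,-0.61,0,0,0,0],[0.3,-0.61,0,0,0,0]]' | sed -n '2p;4p'
python3 -m pendant '[[0.3,-0.61,0,0,0,0],[0.3,-0.61,0,0,0,0],[0.3,-0.61,0,0,0,0],[0.3,-0.61,0,0,0,0],[0.3,-0.61,0,0,0,0]]' | sed -n '2p;4p'
python3 -m pendant '[[0.2,-0.4,0,0,0,0],[0.15,-0.3,0,0,0,0],[0,0,0,0,0,0],[0,0,0,0,0,0],[0,0,0,0,0,0]]' | sed -n '2p;4p'
python3 go.py .530 .288 .1035
python3 - <<'E'
from h import *
for n in('side','top'):
    a,d=optics.snapshot(n)
    cv2.imwrite(f'pics/{n}2.png',a[200:320,90:250] if n=='side' else a[130:250,80:240]); np.save(n+'2.npy',d)
a=[cv2.resize(cv2.imread(f'pics/{n}2.png'),(400,300),interpolation=cv2.INTER_CUBIC) for n in('side','top')]
cv2.imwrite('pics/c6.png',np.hstack(a))
E
```

```text
tool_pos: [0.5212, 0.1011, 0.1684]
contact_force: [0.6, 0.5, -2.2]
tool_pos: [0.5247, 0.1862, 0.1683]
contact_force: [0.1, 0.5, -2.4]
tool_pos: [0.5283, 0.2711, 0.1682]
contact_force: [-0.5, -0.4, -2.9]
tool_pos: [0.5303, 0.2867, 0.1685]
contact_force: [0.6, -0.5, -2.7]
t 13.82 pos [0.5303 0.2867 0.1685] units [ 0.01 -0.06  2.6 ] zaxis [-4.0e-04 -1.7e-03 -1.0e+00] F [ 0.58 -0.5  -2.72] open 0.283 ff 60.0
level turn [0.00044 0.00032 0.     ]
```

View pics/c6.png

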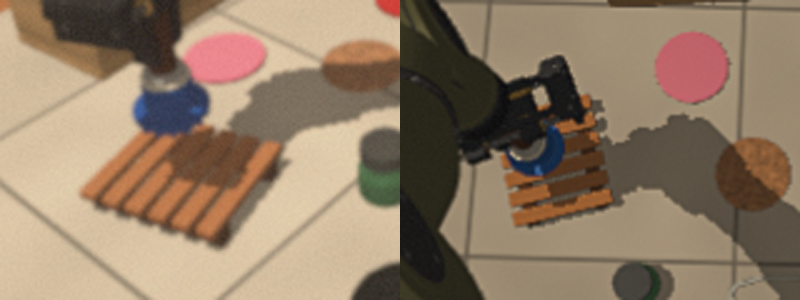

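The head hangs over the rack. In the top crop the disc is at (537,148), which after parallax falls on the rack's centre (142,194). I lower it, slowly at the end.

```bash
python3 -m pendant '[[0,0,0.2,0,0,0],[0,0,0.4,0,0,0],[0,0,0.5,0,0,0],[0,0,0.5,0,0,0],[0,0,0.4,0,0,0]]' | sed -n '2p;4p'
python3 -m pendant '[[0,0,0.2,0,0,0],[0,0,0.1,0,0,0],[0,0,0.08,0,0,0],[0,0,0,0,0,0]]' | sed -n '2p;4p'
python3 -m pendant '[[0,0,0.04,0,0,0],[0,0,0.04,0,0,0],[0,0,0,0,0,0]]' | sed -n '2p;4p'
python3 -m pendant '[[0,0,0.04,0,0,0],[0,0,0.04,0,0,0],[0,0,0,0,0,0]]' | sed -n '2p;4p'
```

```text
tool_pos: [0.5297, 0.2876, 0.117]
contact_force: [-0.1, -0.2, -3.5]
tool_pos: [0.5304, 0.2882, 0.1091]
contact_force: [-0.1, 0.1, -2.0]
tool_pos: [0.5304, 0.2883, 0.1074]
contact_force: [-0.2, 1.5, -2.0]
tool_pos: [0.5302, 0.2882, 0.1051]
contact_force: [-0.1, -0.1, -2.6]
```

```bash
python3 -m pendant '[[0,0,0.03,0,0,0],[0,0,0.03,0,0,0],[0,0,0,0,0,0]]' | sed -n '2p;4p'
```

```text
tool_pos: [0.5303, 0.2883, 0.1038]
contact_force: [-0.9, 0.2, -1.0]
```

```bash
python3 -m pendant '[[0,0,0.02,0,0,0],[0,0,0,0,0,0],[0,0,0,0,0,0]]' | sed -n '2p;4p'
```

```text
tool_pos: [0.5304, 0.2883, 0.1037]
contact_force: [-1.6, 0.6, 4.9]
```

Touchdown at z 0.1037, as predicted. I release and retreat straight up.

```bash
python3 -m pendant '[[0,0,-0.01,0,0,0],[0,0,0,0,0,0]]' -1 20 | sed -n '2p;4p'
python3 -m pendant '[[0,0,0,0,0,0],[0,0,0,0,0,0],[0,0,0,0,0,0],[0,0,0,0,0,0],[0,0,0,0,0,0]]' 0.6
python3 -m pendant '[[0,0,0,0,0,0],[0,0,0,0,0,0],[0,0,0,0,0,0],[0,0,-0.1,0,0,0],[0,0,-0.3,0,0,0]]'
python3 -m pendant '[[0,0,-0.6,0,0,0],[0,0,-0.9,0,0,0],[0,0,-0.9,0,0,0],[0,0,-0.9,0,0,0],[0,0,-0.9,0,0,0]]'
python3 -m pendant '[[0,0,-0.6,0,0,0],[-0.9,0,0,0,0,0],[-0.9,0.9,0,0,0,0],[-0.9,0.9,0,0,0,0],[-0.9,0.9,0,0,0,0]]'
python3 -m pendant '[[-0.9,0.9,0,0,0,0],[-0.9,0.9,0,0,0,0],[-0.5,0.9,0,0,0,0],[0,0,0,0,0,0],[0,0,0,0,0,0]]'
python3 - <<'E'
from h import *
a=[];s,d=optics.snapshot('side');t,e=optics.snapshot('top');np.save('side3.npy',d);np.save('top3.npy',e)
cv2.imwrite('pics/c7.png',np.hstack([cv2.resize(s[160:310,70:270],(400,300),interpolation=cv2.INTER_CUBIC),cv2.resize(t[120:270,80:280],(400,300),interpolation=cv2.INTER_CUBIC)]))
for n,D in(('side',d),('top',e)):
    X=cloud(n,None,D);z=X[...,2]
    m=(np.hypot(X[...,0]-.53,X[...,1]-.288)<.06)
    for nm,z0,z1,R in(('disc',.037,.052,.036),('boss',.055,.078,.0235),('grip',.09,.15,.013)):
        P=X[m&(z>z0)&(z<z1)&(np.hypot(X[...,0]-.53,X[...,1]-.288)<R+.008)];print(n,nm,len(P),((P.min(0)+P.max(0))/2).round(4),P.max(0)[2].round(4))
E
```

```text
tool_pos: [0.5304, 0.2883, 0.1037]
contact_force: [-1.3, -0.6, 4.5]
clock: 16.25
tool_pos: [0.5303, 0.2882, 0.1033]
eef_rot: [0.979, 0.204, -0.0, 0.0]
contact_force: [-0.3, 0.7, 0.2]
opening: 0.642
finger_force: 0.0
clock: 16.67
tool_pos: [0.5296, 0.2879, 0.1129]
eef_rot: [0.979, 0.204, -0.001, 0.0]
contact_force: [0.6, -0.4, 0.2]
opening: 0.804
finger_force: 0.0
clock: 17.08
tool_pos: [0.5302, 0.2882, 0.2203]
eef_rot: [0.979, 0.204, 0.0, -0.0]
contact_force: [0.7, 0.4, 0.0]
opening: 0.797
finger_force: 0.0
clock: 17.5
tool_pos: [0.474, 0.1897, 0.2343]
eef_rot: [0.979, 0.205, 0.001, -0.0]
contact_force: [0.9, -1.0, -0.5]
opening: 0.798
finger_force: 0.0
clock: 17.92
tool_pos: [0.4492, 0.1042, 0.2342]
eef_rot: [0.979, 0.202, 0.001, 0.0]
contact_force: [1.0, 1.0, 0.3]
opening: 0.803
finger_force: 0.0
side disc 280 [0.5277 0.2877 0.0445] 0.052
side boss 151 [0.5211 0.2896 0.0665] 0.0776
side grip 225 [0.5245 0.2883 0.1198] 0.1494Traceback (most recent call last):
  File "<stdin>", line 8, in <module>
    return umr_minimum(a, axis, None, out, keepdims, initial, where)
ValueError: zero-size array to reduction operation minimum which has no identity
```

View pics/c7.png

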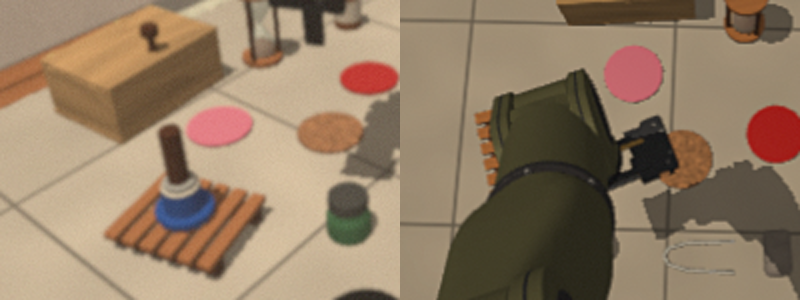

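The side crop shows the massager upright on the slats at (185,190), collar on rim and hand clear. The top view is hidden by the arm. I make one last check of height and tilt, then hand in.

```bash
python3 - <<'E'
from rel import *
X=cloud('side',None,np.load('side3.npy'));z=X[...,2]
ok=np.hypot(X[...,0]-.53,X[...,1]-.288)<.035
print('top z',np.nanmax(z[ok]).round(4))
for z0,z1,R in((.034,.044,.036),(.055,.075,.0235),(.09,.115,.013),(.125,.15,.013)):
    c=np.array([.528,.287])
    for _ in range(3):
        cam=optics.calibration('side')['cam_to_world'][:2,3]
        rr=np.hypot(X[...,0]-c[0],X[...,1]-c[1]);m=(z>z0)&(z<z1)&(rr<R+.006)&(rr>R-.006)&(((X[...,:2]-c)@(cam-c))>0);c,e=fit(X[m],R,c)
    print(z0,m.sum(),c.round(4),round(e,4))
E
```

```text
top z 0.1611
0.034 51 [0.5305 0.2861] 0.0013
0.055 134 [0.5297 0.2865] 0.0011
0.09 89 [0.5304 0.2861] 0.001
0.125 96 [0.5305 0.2863] 0.001
```

Upright to within a millimetre over the full height, top at the expected 0.158–0.161, and centred on the rack.

```bash
python3 -c "
from plant import r
print(r.finish_job())"
```

```text
the job is handed in; nothing more can be done
None
```

The handle is seated in the massager's socket with about 8 N estimated on the rim (15 N limit), and the massager stands upright and released near the centre of the teak rack; handed in at about 18 s, verdict not shown.

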